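# Vent the culture jar: back off the valve's knurled lock nut, then press the valve pin

## Task

Vent the steel culture jar: unscrew the small knurled brass lock nut on its valve anticlockwise (seen from above) all the way to its stop, then press the freed steel pin that sticks up through the nut fully down, hold it there for about two seconds and let it spring back up. Only the nut is to be gripped; treat the pin and the rest of the valve gently (never more than 18 N on them), and leave the nut backed off and the other things on the bench alone.

Things in the scene. Friction and masses are not known exactly. Their poses are not given: they have to be found in the camera images.
- jar: Upright stainless-steel culture jar, heavy, fixed to the bench. Origin at the centre of its underside, z up. Can 120 mm across, lid 136 mm across, flat lid top 128 mm above the origin. On the lid stands the brass vent valve, 26 mm from the centre along the jar's -x; a flat round pressure gauge (36 mm across, 15 mm high) lies 40 mm from the centre along +x.
- gland (a point): Point on the valve's vertical axis, at the top of its brass gland (26 mm across, 10 mm high), 138 mm above the bench. Above it rises the fixed stem, 9 mm across; the stem's top is 14 to 32 mm above this point: it differs from start to start and is not measured, so feel for it.
- nut (a joint): Angle (rad) of the knurled lock nut, 12 mm across, 10 mm high, underside on the stem's top when tight. 0 tight (at the start), grows anticlockwise seen from above, 4.0 at its stop. Turns stiffly (0.05 N m), stays where left, climbs the pin 1.1 mm per rad (4.4 mm in all). Pin and nut are sprung upwards: a nut held at one height while unscrewed draws the pin down.
- pin (a joint): How far (m) the steel pin, 6 mm across, is pressed down: 0 up, 0.004 fully down. When up its top is 19 mm above the stem's top (33 to 51 mm above the gland's): 9 mm above the tight nut, 4.6 mm above the backed-off nut. Spring 2 N at first, 5 N at the end, then a hard stop. Goes down only as far as the nut has climbed, so it is locked while the nut is tight.
- rack: Loose orange tube rack, 100 x 170 x 65 mm with its tubes; origin at the centre of its underside.
- timer: Loose pink kitchen-type timer lying flat, 60 x 85 x 23 mm; origin at the centre of its underside.
- tipbox: Loose blue box of pipette tips with a pale lid, 87 x 127 x 71 mm; origin at the centre of its underside.
Mind the look-alikes: they are no part of the job. What is shaped like the jar but turquoise is not meant.

How it is judged:
By the outcome, as a careful person would: the job done as asked, in the order asked, and still so for the second after the job is handed in, with the robot touching nothing.
It also fails if it takes over 62 s, if anything falls off the work surface, if the arm or the gripper's body presses on something with over 40 N, if the wrist force passes 120 N, or if a joint passes its speed limit or range.

## Robot

A 7-joint arm with a two-finger parallel gripper is mounted at the origin on the work surface. World frame = base frame: x ahead of the robot, y to its left, z up, the work surface at z = 0. Lengths are in m, angles in rad, forces in N, time in s.
With the tool pointing down it reaches from about 0.4 to 0.875 m from the base axis. Payload 4.4 kg.
Tool frame: the origin (TCP) lies midway between the tips of the shut fingers; the grasp point (between the pads) lies manip.grip_depth behind it (manip.grip_depth is the distance from the TCP to the grasp point, in m); z points along the fingers, y is the line along which they close (so a half turn about z gives the same grasp; the last joint's range is limited). The gripper opens to 85 mm and grips with 20 to 120 N. Pads are 22 mm wide; open, the fingers measure 114 mm over their backs; the gripper's body (76 mm by 85 mm) begins 54 mm behind the grasp point. The pads swing forward as they close: fully open they stand 13 mm farther back than shut.
Start: joints at [-1.21, 0.628, 0.038, 1.517, -0.027, 0.996, -0.02], TCP at [0.269, 0.592, 0.231] pointing down, gripper open.
Joint ranges: [-3.06, 3.06], [-0.37, 2.12], [-1.25, 1.32], [0.18, 2.47], [-1.1, 4.24], [0.23, 1.98], [-2.94, 2.94]. Speed limits (rad/s): [2.57, 2.57, 3.14, 3.14, 3.14, 3.14, 3.14].

## Interface

Orientations are given as [roll, pitch, yaw] about the fixed x, y, z axes, in that order (R = Rz(yaw) Ry(pitch) Rx(roll)).
In Python, from bench import manip gives the robot as it stands.
- The arm moves only by the shell command python3 -m handwheel 'ROWS' [FORCE]. ROWS is rows parted by semicolons, their numbers by spaces, 1 to 10 of them, each of 7 numbers: a rotation vector rx, ry, rz in rad, then dx, dy, dz in m, then the opening from 0.0 (shut) to 1.0 (fully open); each row shifts and turns the commanded pose from where the row before left it, along the tool's axes as they then stand; what a row does not reach is not made up. A row lasts 1/10 s, in which the tool goes at most 0.05 m and 0.15 rad, less where a joint would pass 70% of its speed; a pose out of reach is approached as far as the arm can. The fingers move at their own pace and stop on an object; FORCE is the grip in N (left out, the last holds). Time passes only in rows, so rows that do not move let the fingers close. It prints the time, the measured TCP pose, the force, the opening and the grip force at its end.
- manip.observe(): the state, without advancing time (a new reading comes with each control period).
- manip.grab_frame(name): name is "side" or "top" or "wrist"; returns a dict with "color" (420x560x3 uint8, red, green, blue), "K" (3x3 intrinsics, pixels), "R" (3x3) and "t" (3): a world point X has camera coordinates R X + t. Camera axes: x right, y down, z forward; pixel columns grow to the right and rows downward; lengths in m; the calibration is good to about 2 mm. A picture is of the moment at which its call begins. There is no depth.
- manip.job_done(): hands the job in; it is judged then, once.
Trained networks look in the newest picture that a camera, given by its name, has taken for a name from the list of things; names that differ only in an ending like _2 or _b are one class to them, and where a whole thing is asked for, a point or a joint stands for the part that bears it (a point fixed in the world has none). Each returns a list of dicts, best first, with "p" (0 to 1); they miss things now and then, are a little off and sometimes report something else, mostly with a low value. They report only what shows in the picture. A call takes as long as a camera call. They do not tell look-alikes from the thing itself.
- manip.look_for(camera, label): "xyz" ([x, y, z] in m, in world coordinates, good to about 4 mm: the middle of the surface that is visible of it).
- manip.tip_of(camera, label): "xyz" ([x, y, z] in m, in world coordinates, good to about 4 mm: a listed point, or the origin of a listed thing).
The state is a dict: "t": time; "joint_pos": joint angles; "qd": joint speeds; "joint_torque": joint torques, N m; "tool_pos": TCP position; "tool_rot": TCP orientation; "ft_force": force on the tool from outside, world axes, zero at the start; "ft_torque": the same for the moment, N m; "gripper_width": opening from 0.0 (shut) to 1.0 (fully open); "finger_force": force on a finger pad.
Only numpy, scipy, OpenCV 4.12 (cv2) and the standard library are available. Lean on these libraries where they do the work, as an engineer would, in place of code of your own. Each camera call takes 0.05 s, during which the arm holds its last target. There are 200 camera calls.

## Working session

There is one attempt and no reset: what is moved stays moved. The work goes in short steps, Python scripts to look and compute and a shell command to move; the robot and the scene stay as the last step left them, time stands still between calls to the robot, and variables do not carry over. Pictures are saved under pics/ and viewed, at most 10 in all, crops included, and the job is handed in when it is done.

```bash
mkdir -p pics; ls; python3 - <<'E'
from bench import manip
import cv2,numpy as np
s=manip.observe(); print(s['tool_pos'],s['tool_rot'],s['ft_force'],s['gripper_width'],manip.grip_depth)
ims=[]
for c in("side","top"):
    f=manip.grab_frame(c); cv2.imwrite(f'pics/{c}0.png',f['color'][:,:,::-1])
    for l in("jar","gland","nut","rack","timer","tipbox"):
        print(c,l,[(np.round(d['xyz'],3).tolist(),round(d['p'],2)) for d in manip.tip_of(c,l)] if l!="nut" else [(np.round(d['xyz'],3).tolist(),round(d['p'],2)) for d in manip.look_for(c,l)])
print(manip.observe()['t'])
E
```

```text
pics
[0.26875413 0.59111512 0.2303756 ] [-3.13962949e+00  2.40567596e-05  2.71479986e+00] [-0.0989571   0.44121912  0.22967524] 0.9982673305433757 0.0187
side jar [([0.498, 0.072, -0.0], 0.86), ([0.325, 0.225, 0.002], 0.73), ([0.407, -0.123, 0.001], 0.66)]
side gland [([0.434, -0.12, 0.136], 0.6), ([0.353, 0.233, 0.141], 0.58)]
side nut []
side rack [([0.602, 0.388, 0.002], 0.71)]
side timer [([0.467, -0.35, -0.002], 0.76)]
side tipbox [([0.772, -0.042, 0.002], 0.81)]
top jar [([0.329, 0.23, 0.003], 0.9), ([0.406, -0.119, 0.001], 0.58)]
top gland [([0.43, -0.116, 0.139], 0.91), ([0.524, 0.074, 0.14], 0.74), ([0.355, 0.232, 0.135], 0.64)]
top nut [([0.496, 0.07, 0.128], 0.21)]
top rack [([0.595, 0.384, 0.003], 0.95)]
top timer [([0.466, -0.348, 0.003], 0.77)]
top tipbox [([0.776, -0.038, 0.0], 0.93)]
0.7
```

View pics/side0.png

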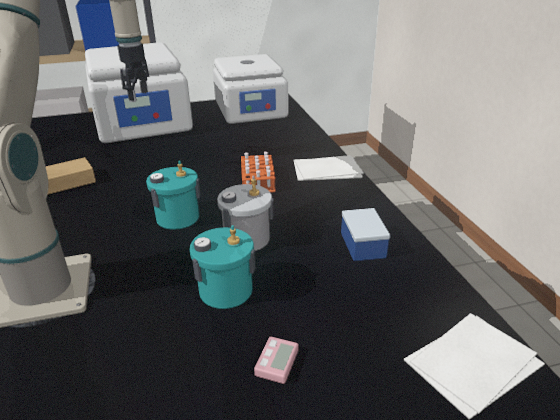

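View pics/top0.png

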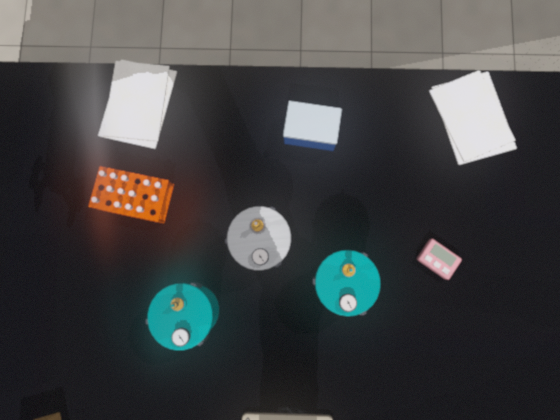

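The steel jar is the grey one: (257,238) in the top view, with its valve at (257,225). In the side view its valve is at about (254,188). The networks put its gland near (0.524, 0.074); the two turquoise jars are look-alikes. I'll move above it.

```bash
cat > h.py <<'E'
from bench import manip
import numpy as np, cv2
from scipy.spatial.transform import Rotation as Ro
def delta(target):
    s=manip.observe(); R=Ro.from_euler('xyz',s['tool_rot']).as_matrix()
    return np.round(R.T@(np.array(target)-s['tool_pos']),4)
def st():
    s=manip.observe(); print('t',round(s['t'],2),'p',np.round(s['tool_pos'],4),'rot',np.round(s['tool_rot'],3),'q',np.round(s['joint_pos'],2),'F',np.round(s['ft_force'],1),'M',np.round(s['ft_torque'],2),'w',round(s['gripper_width'],3),'ff',s['finger_force'])
E
R="-0.032 -0.026 -0.003"
python3 -m handwheel '0 0 0 -0.032 -0.026 -0.003 1;0 0 0 -0.032 -0.026 -0.003 1;0 0 0 -0.032 -0.026 -0.003 1;0 0 0 -0.032 -0.026 -0.003 1;0 0 0 -0.032 -0.026 -0.003 1;0 0 0 -0.032 -0.026 -0.003 1;0 0 0 -0.032 -0.026 -0.003 1'
python3 -m handwheel '0 0 0 -0.032 -0.026 -0.003 1;0 0 0 -0.032 -0.026 -0.003 1;0 0 0 -0.032 -0.026 -0.003 1;0 0 0 -0.032 -0.026 -0.003 1;0 0 0 -0.032 -0.026 -0.003 1;0 0 0 -0.032 -0.026 -0.003 1;0 0 0 -0.032 -0.026 -0.003 1;0 0 0 0 0 0 1;0 0 0 0 0 0 1'
python3 - <<'E'
from h import *
st(); print(delta([.524,.074,.26]))
f=manip.grab_frame("wrist"); cv2.imwrite('pics/w1.png',f['color'][:,:,::-1])
for l in("gland","jar"): print(l,[(np.round(d['xyz'],4).tolist(),round(d['p'],2)) for d in manip.tip_of("wrist",l)])
print('pin',manip.look_for("wrist","pin"))
print('cam at',-f['R'].T@f['t'],f['R'])
E
```

```text
t: 1.4
tool_pos: [0.3983, 0.3318, 0.2527]
tool_rot: [3.141, 0.0, 2.715]
ft_force: [0.7, -0.2, 0.4]
gripper_width: 1.0
finger_force: 0.0
t: 2.3
tool_pos: [0.5264, 0.0739, 0.2734]
tool_rot: [3.141, 0.0, 2.712]
ft_force: [-0.5, -0.1, -0.1]
gripper_width: 1.003
finger_force: 0.0
t 2.3 p [0.5264 0.0739 0.2734] rot [3.141 0.    2.712] q [-0.27  0.41  0.11  1.8  -0.05  0.94  1.  ] F [-0.5 -0.1 -0.1] M [ 0.12  0.04 -0.05] w 1.003 ff 0.0
[ 0.0023 -0.0009  0.0134]
gland [([0.4339, -0.12, 0.1348], 0.92), ([0.5197, 0.0731, 0.1391], 0.85)]
jar [([0.4077, -0.1145, -0.0007], 0.79), ([0.5013, 0.0697, -0.0016], 0.57)]
pin [{'xyz': [0.5205, 0.0788, 0.1701], 'p': 0.76}, {'xyz': [0.436, -0.1192, 0.1623], 'p': 0.55}]
cam at [0.4630755  0.10335928 0.41598714] [[ 4.16519115e-01  9.09126949e-01  1.34905372e-04]
 [ 8.73678552e-01 -4.00319354e-01  2.76460127e-01]
 [ 2.51391357e-01 -1.15033063e-01 -9.61025380e-01]]
```

View pics/w1.png

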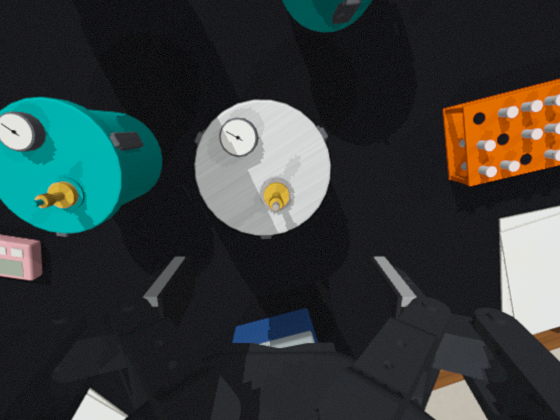

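The wrist view shows the steel jar with its gland at about (276,195) and the pin top near (276,207). I'll enlarge the valve in all three views to triangulate it.

```bash
python3 - <<'E'
from h import *
import pickle
out=[];cal={}
for c,n,(u,v) in(("side","side0",(254,188)),("top","top0",(257,225)),("wrist","w1",(276,198))):
    f=manip.grab_frame(c); cal[c]=(f['K'],f['R'],f['t'])
    im=cv2.imread(f'pics/{n}.png')[v-20:v+20,u-13:u+13]
    out.append(cv2.resize(im,None,fx=10,fy=10,interpolation=cv2.INTER_CUBIC))
    def pr(X): p=f['K']@(f['R']@np.array(X)+f['t']); return np.round(p[:2]/p[2],1)
    print(c,(u-13,v-20),'jar-lid',[pr([.523,.073,z]) for z in(.138,.152,.17,.189)],'tcp',pr(manip.observe()['tool_pos']))
pickle.dump(cal,open('cal.pkl','wb'))
cv2.imwrite('pics/m.png',np.hstack(out))
E
```

```text
side (241, 168) jar-lid [array([254.8, 190.7]), array([254.5, 185.7]), array([254.2, 179.3]), array([253.9, 172.4])] tcp [253.2 139.6]
top (244, 205) jar-lid [array([256.9, 223.6]), array([256.4, 222.9]), array([255.6, 221.9]), array([254.8, 220.9])] tcp [249.  214.1]
wrist (263, 178) jar-lid [array([274.7, 198.3]), array([274.5, 201.9]), array([274.1, 207. ]), array([273.8, 213.3])] tcp [278.1 261. ]
```

View pics/m.png

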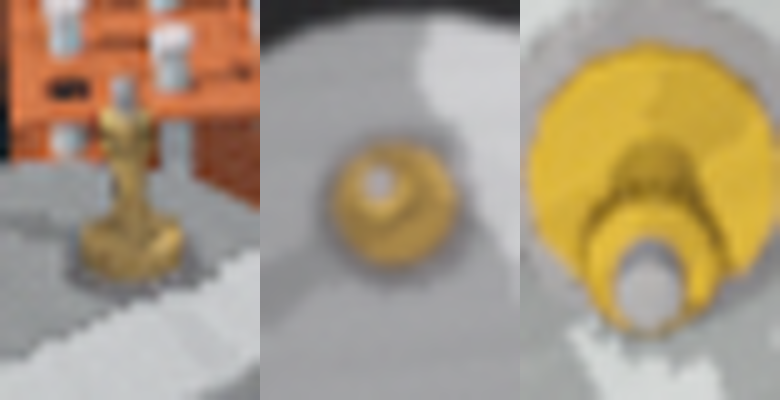

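Side: gland (254.0,191.5), pin top (253.2,176.0). Top: gland (257.5,225.5), pin top (255.8,223.0). Wrist: gland (276.5,194.5), pin top (276.0,206.0). Next I'll fit the axis and the pin height.

```bash
python3 - <<'E'
from h import *
import pickle
from scipy.optimize import least_squares
cal=pickle.load(open('cal.pkl','rb'))
O={'side':((254.,191.5),(253.2,176.)),'top':((257.5,225.5),(255.8,223.)),'wrist':((276.5,194.5),(276,206))}
def res(p,cams=O):
    r=[]
    for c in cams:
        K,R,t=cal[c]
        for o,z in zip(O[c],(.138,p[2])):
            q=K@(R@np.array([p[0],p[1],z])+t); r+=list(q[:2]/q[2]-np.array(o)+.45)
    return r
for cams in (list(O),['wrist'],['side','top'],['top','wrist'],['side','wrist']):
    s=least_squares(res,[.523,.073,.17],args=(cams,),x_scale=[.01]*3); print(cams,np.round(s.x,4),np.round(s.fun,1))
E
```

```text
['side', 'top', 'wrist'] [0.52   0.0753 0.179 ] [-0.1 -0.7 -0.   0.3 -1.3 -0.1 -1.3  0.4 -0.5  0.6 -0.5  0.1]
['wrist'] [0.5197 0.076  0.1808] [ 0.  0. -0. -0.]
['side', 'top'] [0.52   0.0726 0.1811] [ 0.1 -0.1  0.2 -0.   0.  -0.1 -0.   0.3]
['top', 'wrist'] [0.5202 0.0753 0.1775] [-1.2 -0.2 -1.2  0.4 -0.4  0.8 -0.5 -0.1]
['side', 'wrist'] [0.5199 0.0758 0.1796] [-0.2 -0.7 -0.2 -0.1 -0.   0.3 -0.1 -0.1]
```

```bash

python3 -m handwheel '0 0 0.15 0.0065 -0.0012 0 0;0 0 0.15 0 0 0 0;0 0 0.15 0 0 0 0;0 0 0.15 0 0 0 0;0 0 0.15 0 0 0 0;0 0 0.15 0 0 0 0;0 0 0.15 0 0 0 0;0 0 0.15 0 0 0 0;0 0 0.15 0 0 0 0;0 0 0.15 0 0 0 0' 30 >/dev/null
python3 -m handwheel '0 0 0.15 0 0 0 0;0 0 0.15 0 0 0 0;0 0 0.15 0 0 0 0;0 0 0.15 0 0 0 0;0 0 0.15 0 0 0 0;0 0 0.15 0 0 0 0;0 0 0.15 0 0 0 0;0 0 0.15 0 0 0 0;0 0 0.15 0 0 0 0;0 0 0.15 0 0 0 0' >/dev/null
python3 -m handwheel '0 0 0.15 0 0 0.02 0;0 0 0.15 0 0 0.025 0;0 0 0 0 0 0.025 0;0 0 0 0 0 0 0;0 0 0 0 0 0 0;0 0 0 0 0 0 0' >/dev/null
python3 - <<'E'
from h import *
st(); print(delta([.520,.0755,.20]))
f=manip.grab_frame("wrist"); cv2.imwrite('pics/w2.png',f['color'][:,:,::-1])
print(manip.tip_of("wrist","gland"))
p=f['K']@(f['R']@manip.observe()['tool_pos']+f['t']); print(p[:2]/p[2])
for z in(.138,.18):
    p=f['K']@(f['R']@np.array([.52,.0755,z])+f['t']); print(p[:2]/p[2])
E
```

```text
t 5.25 p [0.5207 0.0765 0.2046] rot [-3.14e+00 -2.00e-03 -5.85e-01] q [-0.78  0.66  0.93  1.91 -0.66  0.92 -1.67] F [-0.5  1.5  0.6] M [ 0.04  0.02 -0.  ] w 0.0 ff 0.0
[0.     0.0012 0.0046]
[{'xyz': [0.5238, 0.0701, 0.1372], 'p': 0.96}]
[280.14906523 261.5748781 ]
[281.5809635  222.20536847]
[282.00251092 243.69778489]
```

View pics/w2.png

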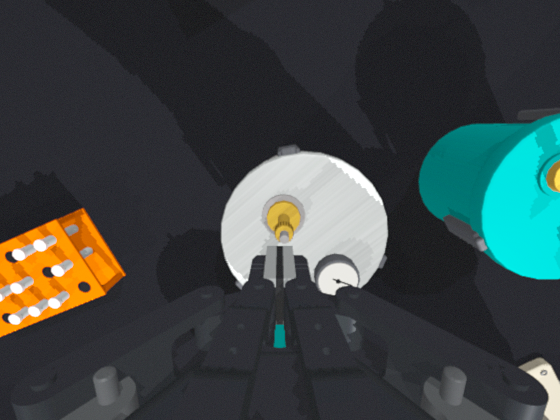

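```bash
python3 - <<'E'
from h import *
im=cv2.imread('pics/w2.png')[192:287,240:330]
cv2.imwrite('pics/w2c.png',cv2.resize(im,None,fx=6,fy=6,interpolation=cv2.INTER_CUBIC))
f=manip.grab_frame("wrist");print(f['K']);import pickle
cal=pickle.load(open('cal.pkl','rb'));cal['wrist2']=(f['K'],f['R'],f['t']);pickle.dump(cal,open('cal.pkl','wb'))
print(-f['R'].T@f['t'])
E
```

```text
[[290.44673718   0.         279.24110512]
 [  0.         290.44673718 209.23515997]
 [  0.           0.           1.        ]]
[0.57904992 0.03806579 0.3472984 ]
```

View pics/w2c.png

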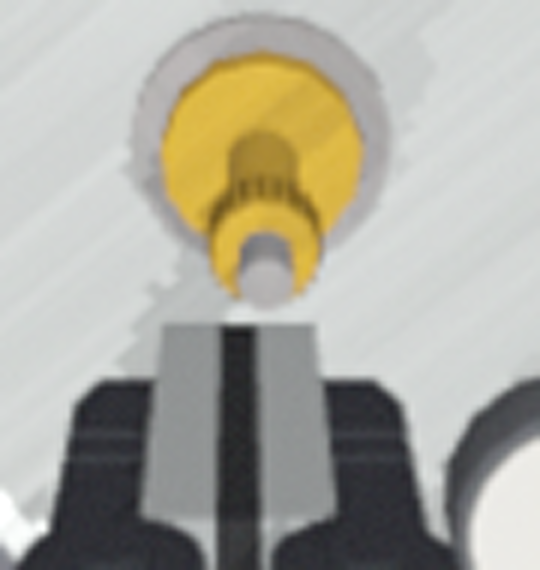

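The shut finger tips are centred on x≈280 with their front edge at y≈246. The gland centre is at (283.2,216.9) and the pin top at (284.2,238.2), so the valve lies slightly to the right of the finger line. I'll refit with this view.

```bash
python3 - <<'E'
from h import *
import pickle
from scipy.optimize import least_squares
cal=pickle.load(open('cal.pkl','rb'))
O={'side':((254.,191.5),(253.2,176.)),'top':((257.5,225.5),(255.8,223.)),'wrist':((276.5,194.5),(276,206)),'wrist2':((283.6,217.3),(284.6,238.6))}
def proj(c,X):
    K,R,t=cal[c]; q=K@(R@np.array(X)+t); return q[:2]/q[2]
def res(p,cams=O):
    return np.concatenate([proj(c,[p[0],p[1],z])-np.array(o)+.45 for c in cams for o,z in zip(O[c],(.138,p[2]))])
for cams in (list(O),['wrist2'],['wrist','wrist2'],['side','wrist2']):
    s=least_squares(res,[.523,.073,.17],args=(cams,),x_scale=[.01]*3); print(cams,np.round(s.x,4),np.round(s.fun,1), delta([s.x[0],s.x[1],.2]))
s=manip.observe(); R=Ro.from_euler('xyz',s['tool_rot']).as_matrix()
for a in(0,.006,.008,.011): print(a,proj('wrist2',s['tool_pos']+R@[a,0,0]))
E
```

```text
['side', 'top', 'wrist', 'wrist2'] [0.5211 0.0738 0.1761] [ 0.4 -0.4  0.6  1.5 -0.5 -0.6 -0.4 -0.  -1.4  2.2 -1.6  1.1 -0.5  3.
 -1.   0.3] [0.002  0.0019 0.0044]
['wrist2'] [0.5228 0.0721 0.1815] [ 0.1 -0.  -0.1  0. ] [0.0044 0.0024 0.0044]
['wrist', 'wrist2'] [0.5211 0.0739 0.1748] [-1.3  2.2 -1.5  0.6 -0.6  3.  -1.1 -0.3] [0.002  0.0018 0.0044]
['side', 'wrist2'] [0.5224 0.0723 0.1805] [ 1.  -0.2  1.1  0.1  0.2  0.5  0.   0.1] [0.004  0.0025 0.0044]
0 [280.22503696 261.50449477]
0.006 [280.23682055 251.25369554]
0.008 [280.2408045  247.78797081]
0.011 [280.24683404 242.54273858]
```

```bash

python3 -m handwheel '0 0 0 0.002 0.002 0.017 0;0 0 0 0 0 0.003 0;0 0 0 0 0 0 0' 30 |grep -E 'pos|ft|t:'
python3 -m handwheel '0 0 0 0 0 0.001 0' |grep -E 'pos|ft'
python3 -m handwheel '0 0 0 0 0 0.0005 0' |grep -E 'pos|ft'
python3 -m handwheel '0 0 0 0 0 0.0005 0' |grep -E 'pos|ft'
python3 -m handwheel '0 0 0 0 0 0.0005 0' |grep -E 'pos|ft'
```

```text
t: 5.7
tool_pos: [0.5201, 0.0738, 0.1834]
tool_rot: [3.141, 0.001, -0.585]
ft_force: [-0.5, -0.3, 0.0]
tool_pos: [0.5207, 0.0737, 0.1829]
ft_force: [0.7, 1.1, 0.2]
tool_pos: [0.5206, 0.0738, 0.1823]
ft_force: [0.4, -0.1, -0.0]
tool_pos: [0.5206, 0.0738, 0.1816]
ft_force: [1.5, 0.5, -0.0]
tool_pos: [0.5204, 0.0738, 0.181]
ft_force: [0.5, 0.4, 0.7]
```

```bash

for i in 1; do :; done
python3 -m handwheel '0 0 0 0 0 0.0005 0' |grep -E 'pos|ft'
python3 -m handwheel '0 0 0 0 0 0.0005 0' |grep -E 'pos|ft'
```

```text
tool_pos: [0.5204, 0.0738, 0.1804]
ft_force: [0.0, 0.8, 0.2]
tool_pos: [0.5204, 0.0738, 0.1799]
ft_force: [-0.2, 0.1, 2.2]
```

```bash

python3 -m handwheel '0 0 0 0 0 0.0005 0' |grep -E 'pos|ft'
python3 -m handwheel '0 0 0 0 0 0.0005 0' |grep -E 'pos|ft'
```

```text
tool_pos: [0.5204, 0.0737, 0.1795]
ft_force: [-0.9, 0.5, 5.8]
tool_pos: [0.5205, 0.0738, 0.1793]
ft_force: [-1.8, 0.8, 8.1]
```

```bash

python3 -m handwheel '0 0 0 0 0 -0.02 0;0 0 0 0 0 0 0.4;0 0 0 0 0 0 0.4;0 0 0 0 0 0 0.4;0 0 0 0 0 0 0.4;0 0 0 0 0 0 0.4' 20
python3 -m handwheel '0 0 0 0 0 0.015 0.4;0 0 0 0 0 0.015 0.4;0 0 0 0 0 0.015 0.4;0 0 0 0 0 0 0.25;0 0 0 0 0 0 0.25;0 0 0 0 0 0 0.25' 20
python3 - <<'E'
from h import *
st(); print(delta([.5211,.0739,.154]))
f=manip.grab_frame("wrist"); cv2.imwrite('pics/w3.png',cv2.resize(f['color'][180:300,220:340,::-1],None,fx=5,fy=5,interpolation=cv2.INTER_CUBIC))
E
```

```text
t: 7.1
tool_pos: [0.5201, 0.0737, 0.1983]
tool_rot: [3.141, 0.001, -0.585]
ft_force: [-0.8, 0.2, -0.0]
gripper_width: 0.4
finger_force: 0.0
t: 7.7
tool_pos: [0.5207, 0.0734, 0.154]
tool_rot: [-3.141, -0.001, -0.586]
ft_force: [0.1, 0.3, 0.4]
gripper_width: 0.249
finger_force: 0.0
t 7.7 p [0.5207 0.0734 0.154 ] rot [-3.141e+00 -1.000e-03 -5.860e-01] q [-0.72  0.72  0.85  1.96 -0.75  0.82 -1.6 ] F [0.1 0.3 0.4] M [-0.01 -0.02  0.05] w 0.249 ff 0.0
[ 0.0001 -0.0006  0.    ]
```

View pics/w3.png

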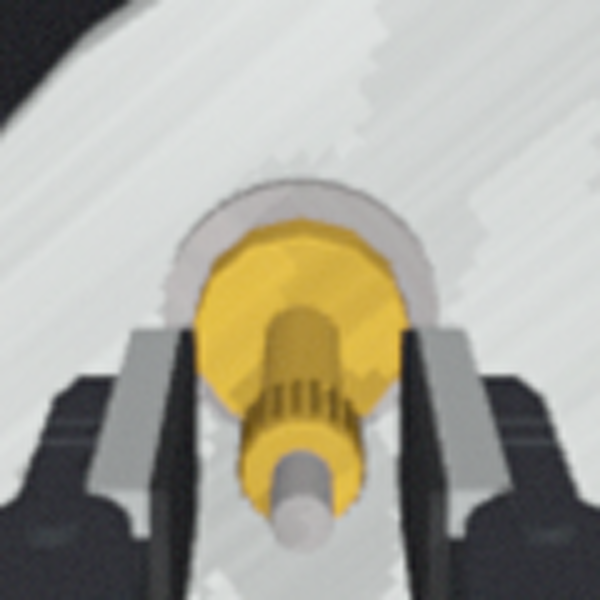

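The open fingers' inner faces are at x=193 and 403 (mid 298), and the nut and pin are centred at x≈302, so the nut is well centred between the fingers. It seems to sit near the pads' front edge, which I'll check by gripping at a right angle. I'm closing gently now.

```bash

python3 -m handwheel '0 0 0 0 0.0004 0 0.17;0 0 0 0 0 0 0.17' 20 | grep -E 'pos|force|width'
python3 -m handwheel '0 0 0 0 0 0 0.15;0 0 0 0 0 0 0.15' 20| grep -E 'pos|force|width'
python3 -m handwheel '0 0 0 0 0 0 0.12;0 0 0 0 0 0 0.12' 20| grep -E 'pos|force|width'
python3 -c "from h import *;st()"
```

```text
tool_pos: [0.5203, 0.0734, 0.1542]
ft_force: [-0.3, -0.8, -0.1]
gripper_width: 0.172
finger_force: 0.0
tool_pos: [0.5202, 0.0734, 0.1539]
ft_force: [-0.1, -1.0, -0.6]
gripper_width: 0.148
finger_force: 0.0
tool_pos: [0.5202, 0.0735, 0.1539]
ft_force: [0.3, -0.4, 0.6]
gripper_width: 0.128
finger_force: 19.1
t 8.35 p [0.5202 0.0735 0.1539] rot [-3.141 -0.    -0.585] q [-0.72  0.72  0.85  1.96 -0.75  0.82 -1.6 ] F [ 0.3 -0.4  0.6] M [ 0.11  0.03 -0.  ] w 0.128 ff 19.12715971469879
```

```bash

python3 -m handwheel '0 0 0 0 0 0 0.4;0 0 0 0 0 0 0.4;0 0 -0.15 0 0 0 0.4;0 0 -0.15 0 0 0 0.4;0 0 -0.15 0 0 0 0.4;0 0 -0.15 0 0 0 0.4;0 0 -0.15 0 0 0 0.4;0 0 -0.15 0 0 0 0.4' 20 | grep -E 'pos|force|width'
python3 -m handwheel '0 0 -0.15 0 0 0 0.4;0 0 -0.15 0 0 0 0.4;0 0 -0.15 0 0 0 0.4;0 0 -0.15 0 0 0 0.4;0 0 -0.07 0 0 0 0.3;0 0 0 0 0 0 0.3' 20 | grep -E 'pos|force|width'
python3 - <<'E'
from h import *
st(); print(delta([.5203,.0735,.154]))
f=manip.grab_frame("wrist"); cv2.imwrite('pics/w4.png',cv2.resize(f['color'][180:300,220:340,::-1],None,fx=5,fy=5,interpolation=cv2.INTER_CUBIC))
E
```

```text
tool_pos: [0.5201, 0.0733, 0.1538]
ft_force: [-0.1, -1.1, 0.8]
gripper_width: 0.398
finger_force: 0.0
tool_pos: [0.5201, 0.0731, 0.1539]
ft_force: [0.3, 0.1, -0.3]
gripper_width: 0.3
finger_force: 0.0
t 9.75 p [0.5201 0.0731 0.1539] rot [-3.142 -0.     0.984] q [-0.46  0.59  0.41  1.95 -0.36  0.67 -0.42] F [ 0.3  0.1 -0.3] M [-0.02  0.02 -0.05] w 0.3 ff 0.0
[ 0.0004 -0.0001 -0.0001]
```

View pics/w4.png

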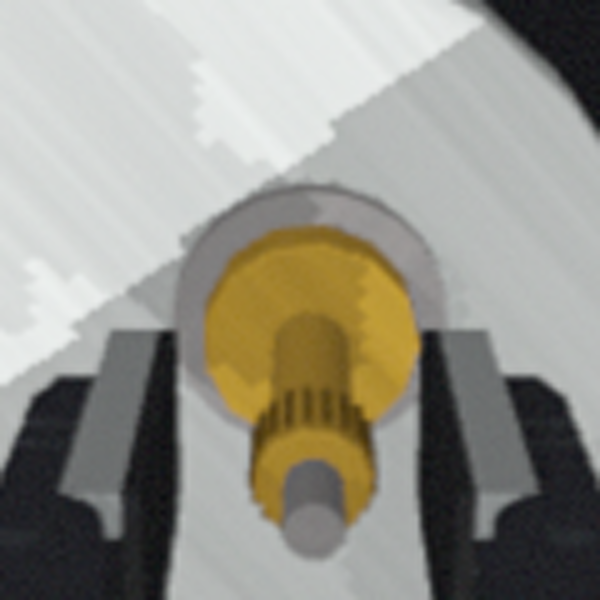

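The finger mid is at x≈299 and the nut and pin centre at x≈313, so the nut is about 1.3 mm to the right. I'll shift by that and grip.

```bash

python3 -m handwheel '0 0 0 0 0.0013 0 0.17;0 0 0 0 0 0 0.17;0 0 0 0 0 0 0.15' 20 | grep -E 'pos|force|width'
python3 -m handwheel '0 0 0 0 0 0 0.12;0 0 0 0 0 0 0.12;0 0 0 0 0 0 0.12' 20| grep -E 'pos|force|width'
python3 -c "from h import *;st()"
```

```text
tool_pos: [0.5212, 0.0727, 0.1537]
ft_force: [-0.4, 0.8, -0.0]
gripper_width: 0.149
finger_force: 0.0
tool_pos: [0.5214, 0.0726, 0.1538]
ft_force: [0.6, -0.5, -1.0]
gripper_width: 0.123
finger_force: 19.1
t 10.4 p [0.5214 0.0726 0.1538] rot [ 3.141 -0.     0.985] q [-0.46  0.59  0.41  1.95 -0.36  0.67 -0.42] F [ 0.6 -0.5 -1. ] M [-0.15 -0.18 -0.02] w 0.123 ff 19.075462818145752
```

```bash

python3 -m handwheel '0 0 0 0 0 0 0.3;0 0 0 0 0 0 0.3;0 0 0.15 0 0 0 0.3;0 0 0.15 0 0 0 0.3;0 0 0.15 0 0 0 0.3;0 0 0.15 0 0 0 0.3;0 0 0.15 0 0 0 0.3;0 0 0.15 0 0 0 0.3;0 0 0.15 0 0 0 0.3;0 0 0 0 0 0 0.3' 20 | grep -E 'pos|force|width'
python3 -c "from h import *;st();print(delta([.5213,.0727,.154]))"
```

```text
tool_pos: [0.5209, 0.073, 0.1535]
ft_force: [0.8, 0.1, 0.0]
gripper_width: 0.301
finger_force: 0.0
t 11.4 p [0.5209 0.073  0.1535] rot [ 3.141e+00  1.000e-03 -6.500e-02] q [-0.65  0.67  0.71  1.95 -0.63  0.76 -1.2 ] F [0.8 0.1 0. ] M [-0.03 -0.   -0.02] w 0.301 ff 0.0
[ 0.0004  0.0003 -0.0005]
```

```bash

python3 -m handwheel '0 0 0 0.0003 0.0002 0 0.15;0 0 0 0 0 0 0.15;0 0 0 0 0 0 0.1;0 0 0 0 0 0 0.1;0 0 0 0 0 0 0.1' 40 | grep -E 'pos|force|width'
python3 -m handwheel '0 0 -0.15 0 0 -0.000165 0.1;0 0 -0.15 0 0 -0.000165 0.1;0 0 -0.15 0 0 -0.000165 0.1;0 0 -0.15 0 0 -0.000165 0.1' 40| grep -E 'pos|force|width'
python3 -c "from h import *;st()"
```

```text
tool_pos: [0.5215, 0.0726, 0.1539]
ft_force: [-0.5, 1.1, 1.0]
gripper_width: 0.114
finger_force: 39.0
tool_pos: [0.5215, 0.0726, 0.1546]
ft_force: [-0.0, -0.3, 0.2]
gripper_width: 0.112
finger_force: 38.9
t 12.3 p [0.5215 0.0726 0.1546] rot [-3.141 -0.     0.541] q [-0.54  0.62  0.54  1.95 -0.48  0.7  -0.74] F [-0.  -0.3  0.2] M [ 0.13  0.09 -0.02] w 0.112 ff 38.93367111682892
```

```bash

python3 -m handwheel '0 0 -0.15 0 0 -0.000165 0.1;0 0 -0.15 0 0 -0.000165 0.1;0 0 -0.15 0 0 -0.000165 0.1;0 0 -0.15 0 0 -0.000165 0.1;0 0 -0.15 0 0 -0.000165 0.1;0 0 -0.15 0 0 -0.000165 0.1;0 0 -0.15 0 0 -0.000165 0.1' 40| grep -E 'pos|force|width'
python3 -c "from h import *;st()"
```

```text
tool_pos: [0.5215, 0.0726, 0.1557]
ft_force: [-0.6, 0.4, 0.3]
gripper_width: 0.109
finger_force: 38.9
t 13.0 p [0.5215 0.0726 0.1557] rot [ 3.141 -0.     1.591] q [-0.35  0.57  0.23  1.94 -0.21  0.65  0.03] F [-0.6  0.4  0.3] M [ 0.22  0.13 -0.08] w 0.109 ff 38.944809436798096
```

```bash

python3 -m handwheel '0 0 -0.15 0 0 -0.000165 0.1;0 0 -0.15 0 0 -0.000165 0.1;0 0 -0.15 0 0 -0.000165 0.1;0 0 -0.15 0 0 -0.000165 0.1;0 0 -0.15 0 0 -0.000165 0.1;0 0 -0.15 0 0 -0.000165 0.1;0 0 -0.15 0 0 -0.000165 0.1;0 0 -0.15 0 0 -0.000165 0.1' 40| grep -E 'pos|force|width'
python3 -c "from h import *;st()"
```

```text
tool_pos: [0.5215, 0.0726, 0.157]
ft_force: [-0.6, 0.2, -0.3]
gripper_width: 0.116
finger_force: 39.0
t 13.8 p [0.5215 0.0726 0.157 ] rot [3.141 0.    2.791] q [-0.11  0.56 -0.12  1.94  0.1   0.66  0.93] F [-0.6  0.2 -0.3] M [ 0.27  0.13 -0.06] w 0.116 ff 38.967241644859314
```

```bash

python3 -m handwheel '0 0 -0.15 0 0 -0.000165 0.1;0 0 -0.15 0 0 -0.000165 0.1;0 0 -0.15 0 0 -0.000165 0.1;0 0 -0.15 0 0 -0.000165 0.1;0 0 -0.15 0 0 -0.000165 0.1;0 0 -0.15 0 0 -0.000165 0.1;0 0 -0.15 0 0 -0.000165 0.1' 40| grep -E 'pos|force|width'
python3 -c "from h import *;st()"
python3 -m handwheel '0 0 -0.1 0 0 -0.0001 0.1' 40| grep -E 'rot'
python3 -c "from h import *;st()"
python3 -m handwheel '0 0 -0.05 0 0 0 0.1;0 0 0 0 0 0 0.1' 40| grep -E 'rot'
python3 -c "from h import *;st()"
```

```text
tool_pos: [0.5215, 0.0726, 0.1582]
ft_force: [-0.5, 1.9, 0.7]
gripper_width: 0.112
finger_force: 39.0
t 14.5 p [0.5215 0.0726 0.1582] rot [ 3.141e+00  1.000e-03 -2.442e+00] q [ 0.09  0.58 -0.42  1.93  0.35  0.7   1.73] F [-0.5  1.9  0.7] M [ 0.31  0.14 -0.04] w 0.112 ff 38.988003730773926
tool_rot: [3.141, 0.001, -2.343]
t 14.6 p [0.5215 0.0726 0.1583] rot [ 3.141e+00  1.000e-03 -2.343e+00] q [ 0.11  0.59 -0.45  1.93  0.38  0.71  1.8 ] F [-0.3 -0.   1.7] M [0.3  0.15 0.02] w 0.116 ff 39.05431866645813
tool_rot: [3.141, 0.001, -2.299]
t 14.8 p [0.5215 0.0726 0.1582] rot [ 3.141e+00  1.000e-03 -2.299e+00] q [ 0.12  0.59 -0.46  1.93  0.39  0.71  1.84] F [-0.6  1.8  1.6] M [ 0.34  0.17 -0.05] w 0.112 ff 39.06566619873047
```

```bash

python3 -m handwheel '0 0 -0.08 0 0 0 0.1;0 0 0 0 0 0 0.1' 40| grep -E 'rot'
python3 -c "from h import *;st()"
python3 -m handwheel '0 0 -0.08 0 0 0 0.1;0 0 0 0 0 0 0.1' 40| grep -E 'rot'
python3 -c "from h import *;st()"
python3 -m handwheel '0 0 -0.08 0 0 0 0.1;0 0 0 0 0 0 0.1' 40| grep -E 'rot'
python3 -c "from h import *;st()"
```

```text
tool_rot: [3.141, 0.001, -2.22]
t 15.0 p [0.5215 0.0726 0.1582] rot [ 3.141e+00  1.000e-03 -2.220e+00] q [ 0.13  0.59 -0.49  1.93  0.41  0.72  1.9 ] F [-1.6  2.   0.9] M [ 0.37  0.15 -0.26] w 0.113 ff 39.085455536842346
tool_rot: [3.141, -0.001, -2.14]
t 15.2 p [0.5211 0.0721 0.1579] rot [ 3.141e+00 -1.000e-03 -2.140e+00] q [ 0.15  0.6  -0.51  1.93  0.43  0.73  1.96] F [-1.1  0.9 -0.4] M [0.09 0.15 0.05] w 0.115 ff 39.09425675868988
tool_rot: [3.141, -0.001, -2.061]
t 15.4 p [0.5212 0.0721 0.1579] rot [ 3.141e+00 -1.000e-03 -2.061e+00] q [ 0.16  0.6  -0.53  1.93  0.44  0.73  2.02] F [-0.5  0.5 -0.2] M [0.08 0.15 0.02] w 0.112 ff 39.10301148891449
```

The torque rose to 0.26 N m at about 4.1 rad and then the pads slipped, so the nut is at its stop. I'll release, lift and close for the press.

```bash

python3 -m handwheel '0 0 0 0 0 0 0.3;0 0 0 0 0 0 0.3;0 0 0 0 0 0 0.3;0 0 0 0 0 -0.02 0.3;0 0 0 0 0 -0.02 0.3;0 0 0 0 0 -0.007 0;0 0 0 0 0 0 0;0 0 0 0 0 0 0' 30| grep -E 'pos|force|width'
python3 - <<'E'
from h import *
st(); print(delta([.5213,.0727,.186]))
f=manip.grab_frame("wrist"); cv2.imwrite('pics/w5.png',cv2.resize(f['color'][180:300,220:340,::-1],None,fx=5,fy=5,interpolation=cv2.INTER_CUBIC))
E
```

```text
tool_pos: [0.5211, 0.0721, 0.2046]
ft_force: [-0.3, -0.3, -0.6]
gripper_width: -0.0
finger_force: 0.0
t 16.2 p [0.5211 0.0721 0.2046] rot [ 3.141e+00 -1.000e-03 -2.059e+00] q [ 0.2   0.54 -0.57  1.88  0.39  0.83  2.08] F [-0.3 -0.3 -0.6] M [-0.01 -0.05  0.01] w -0.0 ff 0.0
[-0.0006  0.0001  0.0186]
```

View pics/w5.png

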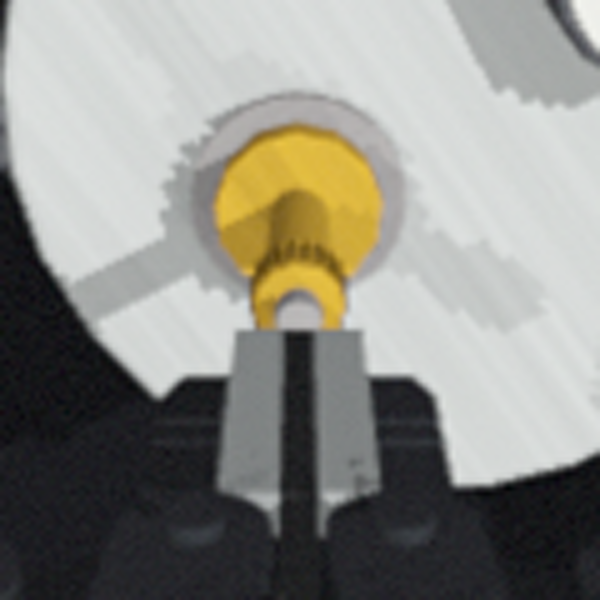

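The nut has climbed: less of the pin now shows above it, and the shut fingers (mid x≈299) are in line with the pin (x≈299). I'm pressing now.

```bash

python3 -m handwheel '0 0 0 -0.0005 0 0.0186 0;0 0 0 0 0 0 0;0 0 0 0 0 0.004 0;0 0 0 0 0 0.001 0;0 0 0 0 0 0.001 0;0 0 0 0 0 0 0' 30| grep -E 'pos|_force'
python3 -m handwheel '0 0 0 0 0 0.001 0' 30| grep -E 'pos|_force'
python3 -m handwheel '0 0 0 0 0 0.001 0' 30| grep -E 'pos|_force'
```

```text
tool_pos: [0.5218, 0.0729, 0.1807]
ft_force: [0.2, -0.0, 0.2]
finger_force: 0.0
tool_pos: [0.522, 0.073, 0.1799]
ft_force: [0.1, 0.4, 1.4]
finger_force: 0.8
tool_pos: [0.522, 0.0729, 0.1789]
ft_force: [0.2, -0.7, 2.5]
finger_force: 1.2
```

```bash

python3 -m handwheel '0 0 0 0 0 0.001 0' 30| grep -E 'pos|_force'
python3 -m handwheel '0 0 0 0 0 0.001 0' 30| grep -E 'pos|_force'
python3 -m handwheel '0 0 0 0 0 0.0005 0' 30| grep -E 'pos|_force'
python3 -m handwheel '0 0 0 0 0 0.0005 0' 30| grep -E 'pos|_force'
```

```text
tool_pos: [0.522, 0.073, 0.1779]
ft_force: [-0.3, 0.2, 3.7]
finger_force: 1.6
tool_pos: [0.522, 0.073, 0.1769]
ft_force: [-0.4, -0.2, 4.2]
finger_force: 2.0
tool_pos: [0.522, 0.073, 0.1763]
ft_force: [-0.5, 0.3, 4.9]
finger_force: 2.2
tool_pos: [0.522, 0.073, 0.1758]
ft_force: [-1.1, -0.2, 6.5]
finger_force: 3.4
```

```bash

python3 -m handwheel '0 0 0 0 0 0.0005 0;0 0 0 0 0 0 0' 30| grep -E 'pos|_force'
```

```text
tool_pos: [0.522, 0.073, 0.1757]
ft_force: [-1.7, -0.2, 9.0]
finger_force: 4.2
```

Hard stop at 9 N. I'll hold for two seconds, then lift.

```bash

python3 -m handwheel '0 0 0 0 0 0 0;0 0 0 0 0 0 0;0 0 0 0 0 0 0;0 0 0 0 0 0 0;0 0 0 0 0 0 0;0 0 0 0 0 0 0;0 0 0 0 0 0 0;0 0 0 0 0 0 0;0 0 0 0 0 0 0;0 0 0 0 0 0 0' 30| grep -E 'pos|_force'
python3 -m handwheel '0 0 0 0 0 0 0;0 0 0 0 0 0 0;0 0 0 0 0 0 0;0 0 0 0 0 0 0;0 0 0 0 0 0 0;0 0 0 0 0 0 0;0 0 0 0 0 0 0;0 0 0 0 0 0 0;0 0 0 0 0 0 0;0 0 0 0 0 0 0' 30| grep -E 'pos|_force'
python3 -m handwheel '0 0 0 0 0 -0.003 0;0 0 0 0 0 -0.003 0;0 0 0 0 0 -0.006 0;0 0 0 0 0 -0.02 0;0 0 0 0 0 -0.03 0;0 0 0 0 0 0 0' 30| grep -E 't:|pos|_force'
python3 - <<'E'
from h import *
f=manip.grab_frame("wrist"); cv2.imwrite('pics/w6.png',cv2.resize(f['color'][150:270,220:340,::-1],None,fx=5,fy=5,interpolation=cv2.INTER_CUBIC))
E
```

```text
tool_pos: [0.522, 0.073, 0.1758]
ft_force: [-1.1, -0.6, 8.1]
finger_force: 4.2
tool_pos: [0.522, 0.073, 0.1758]
ft_force: [-0.7, -0.8, 8.0]
finger_force: 4.2
t: 20.25
tool_pos: [0.5236, 0.0738, 0.2402]
tool_rot: [-3.137, 0.004, -2.058]
ft_force: [0.7, -0.2, -0.4]
finger_force: 0.0
```

View pics/w6.png

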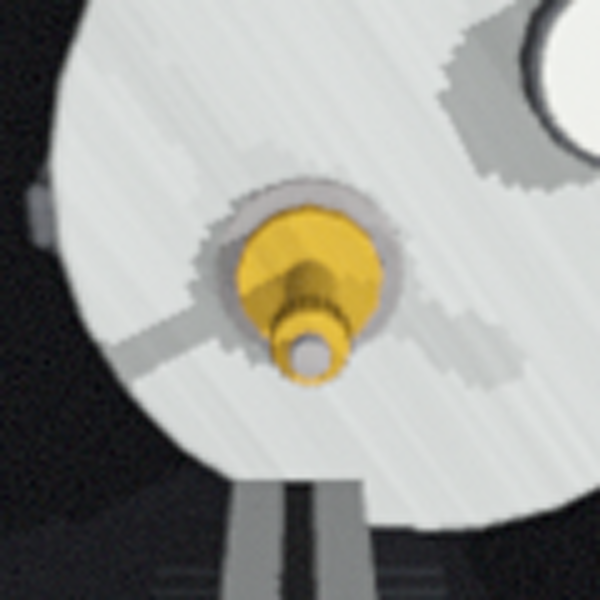

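The pin (310,355) stands up through the backed-off nut, and the tool is clear of it.

```bash
python3 -c "
from bench import manip
print(manip.job_done())"
```

```text
the job is handed in; nothing more can be done
None
```

I vented the steel jar and handed the job in at about 20 s: the nut is backed off to its stop, and the pin was pressed fully down (about 4 mm, peak reading 9 N), held for about 2 s and released back up.

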